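# Clear the pile into the counter trays

## Task

Somebody has piled the chalk, the foil cutter, the label roll and the slate wiper on top of one another: take the pile apart from the top down, one thing at a time, and set each straight into its own tray, without ever putting it on the bare counter: chalk in the narrow blue-felted tray, foil cutter in the square red one, label roll in the round green one, wiper in the large oblong yellow one. Each must lie flat on the felt, inside the rim, the same way up as in the pile, the chalk and the wiper lengthways in their trays. Leave the wine glass and the standing cork where they are.

Things in the scene. Friction and masses are not known exactly. Their poses are not given: they have to be found in the camera images.
- chalk: White chalk stick, 13 (x) x 60 (y, its length) x 11 (z) mm, about 12 g, lying flat on top of the pile across the two arms of the foil cutter. Origin: centre of its underside. z points up.
- cutter: Black foil cutter, a flat U: 43 (x) x 48 (y) x 16 (z) mm, 30 g; two arms 9 mm thick (y) run along x at y = -24..-15 and +15..+24 mm, joined by a bar at x = +12..+22 mm; grasp it across the arms, along y. Second in the pile, flat on the label roll. Origin: centre of its underside.
- roll: White roll of labels, a plain cylinder 61 mm in diameter, 42 mm high, 140 g, its axis (z) upright. Third in the pile, on the wiper. Origin: centre of its underside.
- wiper: Felt slate wiper, a block of wood with dark red felt on top: 52 (x) x 84 (y, its length) x 26 (z) mm, 60 g. Bottom of the pile, on the counter, so its ends show under the label roll. Origin: centre of its underside.
- tray_chalk: Place of the chalk: the long narrow tray with blue felt, inside 33 (x) x 80 (y) mm. It is a fixed tray of brown wood, 5 mm from the counter to its felt floor, with a rim 5 mm thick whose top is 8.5 mm above the counter (3.5 mm above the felt). Origin: centre of its underside, on the counter; z up, y along its length.
- tray_cutter: Place of the foil cutter: the square tray with red felt, inside 64 x 64 mm. It is a fixed tray of brown wood, 5 mm from the counter to its felt floor, with a rim 5 mm thick whose top is 8.5 mm above the counter (3.5 mm above the felt). Origin: centre of its underside, on the counter; z up.
- tray_roll: Place of the label roll: the round tray with green felt, inside 81 mm in diameter. It is a fixed tray of brown wood, 5 mm from the counter to its felt floor, with a rim 5 mm thick whose top is 8.5 mm above the counter (3.5 mm above the felt). Origin: centre of its underside, on the counter; z up.
- tray_wiper: Place of the wiper: the large oblong tray with yellow felt, inside 72 (x) x 104 (y) mm. It is a fixed tray of brown wood, 5 mm from the counter to its felt floor, with a rim 5 mm thick whose top is 8.5 mm above the counter (3.5 mm above the felt). Origin: centre of its underside, on the counter; z up, y along its length.
- wine_glass: Bystander: stemmed tasting glass with red wine, 66 mm wide, 157 mm high, standing loose on the counter to the right of the trays. Origin: centre of its underside.
- cork: Bystander: upright cork with a red end, 24 mm in diameter, 44 mm high, standing loose on the counter. Origin: centre of its underside.
Not all that is in view belongs to the job. There is more than one size of the roll; the one meant has the size given above.

How it is judged:
By the outcome, as a careful person would: the job done as asked, in the order asked, and still so for the second after the job is handed in, with the robot touching nothing.
It also fails if it takes over 122 s, if anything falls off the work surface, if the arm or the gripper's body presses on something with over 40 N, if the wrist force passes 120 N, or if a joint passes its speed limit or range.

## Robot

A 7-joint arm with a two-finger parallel gripper is mounted at the origin on the work surface; the furniture and walls round the work are solid. World frame = base frame: x ahead of the robot, y to its left, z up, the work surface at z = 0. Lengths are in m, angles in rad, forces in N, time in s.
With the tool pointing down it reaches from about 0.35 to 0.9 m from the base axis. Payload 8.1 kg.
Tool frame: the origin (TCP) lies midway between the tips of the shut fingers; the grasp point (between the pads) lies 19 mm behind it; z points along the fingers, y is the line along which they close (so a half turn about z gives the same grasp; the last joint's range is limited). The gripper opens to 85 mm and grips with 20 to 120 N. Pads are 22 mm wide; open, the fingers measure 114 mm over their backs; the gripper's body (76 mm by 85 mm) begins 54 mm behind the grasp point. The pads swing forward as they close: fully open they stand 13 mm farther back than shut.
Start: joints at [1.124, 0.434, 0.025, 1.573, -0.012, 1.134, -0.075], TCP at [0.211, -0.588, 0.231] pointing down, gripper open.
Joint ranges: [-2.62, 2.62], [-0.44, 2.09], [-1.27, 1.32], [0.08, 2.57], [-1.32, 4.46], [0.12, 2], [-2.74, 2.74]. Speed limits (rad/s): [2.22, 2.22, 3.01, 3.01, 3.14, 3.14, 3.14].

## Interface

Orientations are given as a unit quaternion [x, y, z, w].
In Python, from cell import observe, get_image, job_done gives the robot as it stands.
- The arm moves only by the tool send_rows, never from a script. Its argument "series" is a list that holds one entry, the list of rows, each a list of 7 numbers: the shift along the world's x, y, z in normalised numbers (1 is 0.8 m), then the turn, a rotation vector about the world's x, y, z in shares of 360 degrees (1.0 is 360 degrees), then the finger opening in m, from 0 to 0.0854. In form: [[[x, y, z, wx, wy, wz, hand], ...]]. A call has 1 to 10 rows; each row is the pose to reach, as a shift and turn from the pose commanded when the call began; what a row does not reach only later rows make up. A row lasts 1/8 s, in which the tool goes at most 62.5 mm and 10.7 degrees, less where a joint would pass 70% of its speed; a pose out of reach is approached as far as the arm can. No shift or turn number may pass 1 either way. A call with a gripper value outside its range is refused whole. The fingers move at their own pace and stop on an object; "grip_force" is the grip in N (left out, the last holds). Time passes only in rows, so rows that repeat a pose let the fingers close. It gives the time, the measured TCP pose, the force, the opening and the grip force at its end, in the units of the state.
- observe(): the state, without advancing time (a new reading comes with each control period).
- get_image(name): name is "scene" or "top"; returns a dict with "image" (400x640x3 uint8, red, green, blue), "K" (3x3 intrinsics, pixels), "origin" and "rotation" of the camera in the world. Camera axes: x right, y down, z forward; pixel columns grow to the right and rows downward; lengths in m; the calibration is good to about 2 mm. A picture is of the moment at which its call begins. There is no depth.
- job_done(): hands the job in; it is judged then, once.
The state is a dict: "clock": time; "qpos": joint angles; "joint_velocities": joint speeds; "joint_torque": joint torques, N m; "tool_pos": TCP position; "orientation": TCP orientation; "wrist_force": force on the tool from outside, world axes, zero at the start; "moment": the same for the moment, N m; "gripper_width": opening from 0.0 (shut) to 1.0 (fully open); "gripper_force": force on a finger pad.
Only numpy, scipy, OpenCV 4.12 (cv2) and the standard library are available. Lean on these libraries where they do the work, as an engineer would, in place of code of your own. Each camera call takes 0.05 s, during which the arm holds its last target. There are 200 camera calls.

## Working session

There is one attempt and no reset: what is moved stays moved. The work goes in short steps, Python scripts to look and compute and a tool call to move; the robot and the scene stay as the last step left them, time stands still between calls to the robot, and variables do not carry over. Pictures are saved under pics/ and viewed, at most 14 in all, crops included, and the job is handed in when it is done.

Besides the shell and the picture viewer there is one more tool, called after "Request:" as name(argument=value, ...), one argument or row to a line, values as JSON. send_rows: Moves the arm, as the interface text tells. Its arguments: {"type":"object","properties":{"series":{"type":"array","items":{"type":"array","items":{"type":"array","items":{"type":"number"}}}},"grip_force":{"type":"number"}},"required":["series"]}

```bash
mkdir -p pics
cat > h.py <<'E'
import numpy as np, cv2
from cell import observe, get_image, job_done
def snap(name, tag):
    d=get_image(name); cv2.imwrite(f'pics/{tag}.png', cv2.cvtColor(d['image'],cv2.COLOR_RGB2BGR)); return d
def ray(d,u,v,z):
    K=np.array(d['K']);R=np.array(d['rotation']);o=np.array(d['origin'])
    r=R@np.linalg.solve(K,[u,v,1.]); return o+r*(z-o[2])/r[2]
def proj(d,p):
    K=np.array(d['K']);R=np.array(d['rotation']);o=np.array(d['origin'])
    c=K@(R.T@(np.array(p)-o)); return c[:2]/c[2]
E
python3 - <<'E'
from h import *
for n in ('scene','top'):
    d=snap(n,n+'0'); print(n,np.round(d['K'],1).tolist(),np.round(d['origin'],3),np.round(d['rotation'],3).tolist())
print(observe())
E
```

```text
scene [[365.3, 0.0, 311.7], [0.0, 365.3, 194.3], [0.0, 0.0, 1.0]] [-0.225 -0.856  0.578] [0.797, -0.272, 0.181, -0.507]
top [[365.7, 0.0, 324.9], [0.0, 365.7, 198.9], [0.0, 0.0, 1.0]] [ 0.343 -0.011  0.98 ] [-0.699, 0.713, -0.044, 0.04]
{'clock': 0.1, 'qpos': array([ 1.12440615,  0.43516929,  0.02499602,  1.57398837, -0.01159354,
        1.13397936, -0.07510566]), 'joint_velocities': array([ 0.00053157, -0.0009426 ,  0.00063959, -0.00155843,  0.00034098,
        0.00091964,  0.00085079]), 'joint_torque': array([ 4.71088497e-03, -6.71763039e+01,  1.02896668e+00, -3.16904461e+01,
        1.58819812e-02,  7.15142582e-03,  2.91498418e-05]), 'tool_pos': array([ 0.21045155, -0.58803899,  0.23060163]), 'orientation': array([ 9.85270050e-01,  1.71004208e-01, -1.89645641e-04, -6.73539766e-04]), 'wrist_force': array([ 0.00936129,  0.06081501, -0.29632597]), 'moment': array([-0.01420665, -0.02539639, -0.01665733]), 'gripper_force': 0.0, 'gripper_width': 1.0005760140101996}
```

View pics/top0.png

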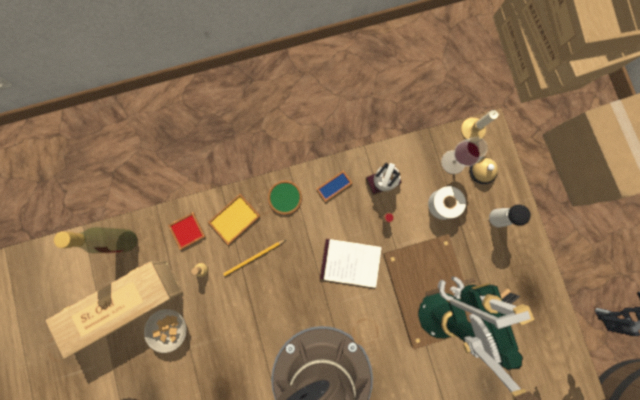

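View pics/scene0.png

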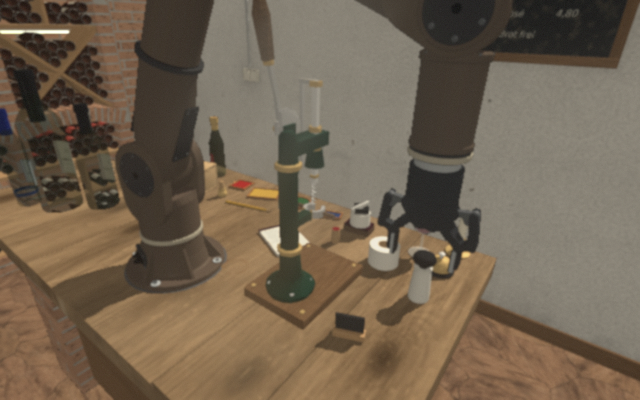

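The top view shows the trays at red (187,231), yellow (235,220), green (285,197) and blue (335,187). The pile is at about (385,178), the cork at (389,217) and the glass at (460,157). The rotation is a quaternion, so I'll fix the helper and zoom in.

```bash
sed -i "s/R=np.array(d\['rotation'\])/R=Rotation.from_quat(d['rotation']).as_matrix()/; 1a from scipy.spatial.transform import Rotation" h.py
python3 - <<'E'
from h import *
import pickle
d=get_image('top'); s=get_image('scene'); pickle.dump((d,s),open('d0.pkl','wb'))
im=d['image'][...,::-1]
a=cv2.resize(im[145:245,365:465],(800,600)[:1]*1+(600,) if 0 else (600,600),interpolation=cv2.INTER_CUBIC)
cv2.imwrite('pics/pile.png',a)
hsv=cv2.cvtColor(d['image'],cv2.COLOR_RGB2HSV)
rng={'blue':((105,120,40),(130,255,255)),'red':((0,200,90),(6,255,255)),'green':((55,120,40),(85,255,255)),'yellow':((18,190,120),(30,255,255))}
for k,(lo,hi) in rng.items():
    m=cv2.inRange(hsv,lo,hi); m[:, :150]=0; m[:150]=0;m[260:]=0
    m[:, 360:]=0
    n,l,st,c=cv2.connectedComponentsWithStats(m); i=1+np.argmax(st[1:,4])
    pts=np.argwhere(l==i)[:,::-1].astype(float)
    w=np.array([ray(d,u,v,.005)[:2] for u,v in pts])
    r=cv2.minAreaRect((w*1000).astype(np.float32))
    ev,E=np.linalg.eigh(np.cov(w.T)); 
    print(k,st[i,4],w.mean(0).round(4),np.round(r[0],1),np.round(r[1],1),r[2],'axis deg',np.degrees(np.arctan2(E[1,1],E[0,1])),'extent std*sqrt12',np.sqrt(12*ev)*1000)
E
```

```text
blue 264 [ 0.4952 -0.0422] [495.3 -42.8] [26.3 73. ] 32.862335205078125 axis deg 123.51913727974846 extent std*sqrt12 [26.52572289 73.246394  ]
red 456 [0.3826 0.3534] [381.8 352.9] [59.7 59.4] 27.384366989135742 axis deg 92.53726035828552 extent std*sqrt12 [57.2865418  58.55497713]
green 564 [0.4667 0.0915] [466.6  92.5] [69.8 70.4] 89.36553192138672 axis deg 172.58367921724607 extent std*sqrt12 [62.40412418 62.80158279]
yellow 2 [0.3403 0.1132] [340.3 113.2] [3.7 0. ] 134.0901336669922 axis deg 134.09029926251932 extent std*sqrt12 [0.         9.05072304]
```

View pics/pile.png

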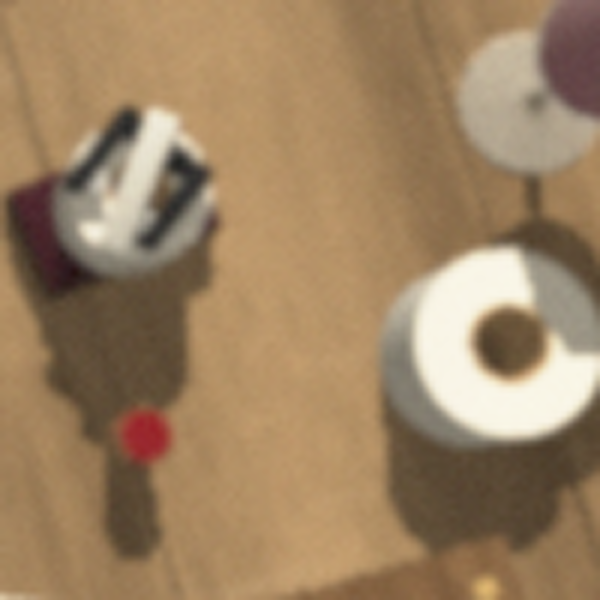

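The crop shows the chalk from about (160,108) to (125,250), the two dark cutter arms beside it, the roll, and the wiper's dark red ends. The cork's red top is at (145,435). I need a closer look at the pile.

Run:
```python
from h import *
A=np.mean([get_image('top')['image'][158:200,362:404].astype(float) for _ in range(6)],0)
B=np.mean([get_image('scene')['image'][190:250,325:385].astype(float) for _ in range(4)],0)
f=lambda x,n:cv2.resize(x.astype(np.float32),(n,n),interpolation=cv2.INTER_LANCZOS4)
o=np.hstack([f(A,400),f(B,400)])[...,::-1]
g=cv2.GaussianBlur(o,(0,0),8); o=np.clip(o*1.8-g*.8,0,255)
cv2.imwrite('pics/pile2.png',o)
```

```text
[ WARN:0@4.626] global loadsave.cpp:1063 imwrite_ Unsupported depth image for selected encoder is fallbacked to CV_8U.
```

View pics/pile2.png

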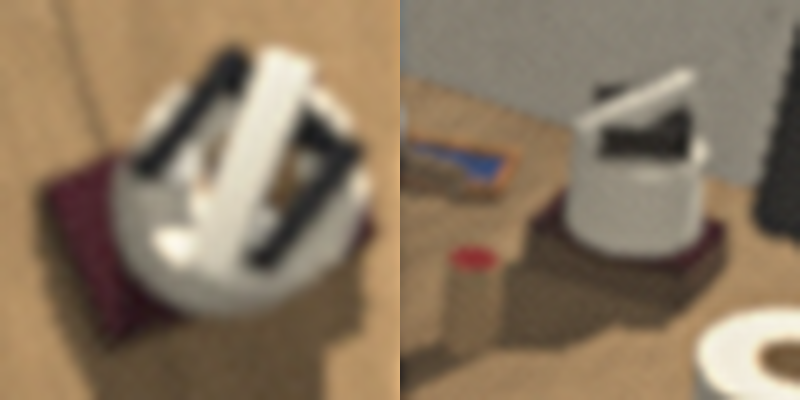

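```bash
cat >> h.py <<'E'
def model(p):
    "p: chalk x,y,deg, cutter x,y,deg, roll x,y, wiper x,y,deg -> list of (polyline3d)"
    def tr(P,x,y,a,z): 
        a=np.radians(a); c,s=np.cos(a),np.sin(a)
        return [(x+c*u-s*v,y+s*u+c*v,z) for u,v in P]
    bx=lambda w,l:[(-w/2,-l/2),(w/2,-l/2),(w/2,l/2),(-w/2,l/2)]
    U=[(-.0215,-.024),(.0215,-.024),(.0215,.024),(-.0215,.024),(-.0215,.015),(.012,.015),(.012,-.015),(-.0215,-.015)]
    C=[(.0305*np.cos(t),.0305*np.sin(t)) for t in np.linspace(0,2*np.pi,40)]
    return [tr(bx(.013,.060),*p[:3],.095),tr(U,*p[3:6],.084),tr(C,*p[6:8],0,.068),tr(C,*p[6:8],0,.026),tr(bx(.052,.084),*p[8:11],.026),tr(bx(.052,.084),*p[8:11],0)]
E
cat > ov.py <<'E'
from h import *
import pickle
def overlay(p,out):
    d,s=pickle.load(open('d0.pkl','rb')); o=[]
    for D,x,y,n in((d,362,158,42),(s,325,190,60)):
        k=400/n; im=cv2.resize(D['image'][y:y+n,x:x+n],(400,400),interpolation=cv2.INTER_CUBIC)[...,::-1].copy()
        for L,c in zip(model(p),[(0,0,255),(255,255,0),(0,255,0),(0,255,0),(0,255,255),(0,255,255)]):
            q=np.array([(proj(D,v)-[x-.5,y-.5])*k for v in L]).astype(np.int32)
            cv2.polylines(im,[q],True,c,1)
        o.append(im)
    cv2.imwrite(out,np.hstack(o))
E
python3 - <<'E'
from ov import *
d,s=pickle.load(open('d0.pkl','rb'))
W=lambda px,py,z:ray(d,362+(px+.5)*42/400-.5,158+(py+.5)*42/400-.5,z)[:2]
ang=lambda a:np.degrees(np.arctan2(a[1],a[0]))
ch=[W(*q,.095) for q in((260,50),(312,65),(240,268),(195,250))]; ch=np.array(ch)
cy=(ch[0]+ch[1]-ch[2]-ch[3])/2; print('chalk',ch.mean(0),np.hypot(*cy),np.hypot(*(ch[0]-ch[1])),ang(cy))
cu=np.array([W(*q,.084) for q in((228,45),(138,170),(270,268),(360,150))])
cx=(cu[0]-cu[1]+cu[3]-cu[2])/2; cw=(cu[0]+cu[1]-cu[2]-cu[3])/2; print('cut',cu.mean(0),np.hypot(*cx),np.hypot(*cw),ang(cx),ang(cw))
w=np.array([W(*q,.026) for q in((40,185),(110,340),(380,235))])
print('wip',w, np.hypot(*(w[0]-w[1])),ang(w[0]-w[1]))
r=np.array([W(*q,.068) for q in((240,190),)]);print('roll',r)
c=w[:2].mean(0); a=ang(w[0]-w[1]); 
wc=c+.042*np.array([np.cos(np.radians(a-90)),np.sin(np.radians(a-90))]); print(wc)
p=[*ch.mean(0),ang(cy)-90,*cu.mean(0),ang(cx),*r[0],*wc,a]; print(np.round(p,4).tolist()); overlay(p,'pics/ov1.png')
E
```

```text
chalk [ 0.50671283 -0.17292724] 0.05604495693062477 0.013961707795242154 -20.713523556804017
cut [ 0.50872179 -0.17418318] 0.040311086578884145 0.043332045500543453 -38.01498033361137 50.4666504774708
wip [[ 0.51295495 -0.12632084]
 [ 0.46913874 -0.14423136]
 [ 0.49705559 -0.22023362]] 0.047335469516922704 22.233018733983023
roll [[ 0.50310632 -0.1743569 ]]
[ 0.50693856 -0.17415351]
[0.5067, -0.1729, -110.7135, 0.5087, -0.1742, -38.015, 0.5031, -0.1744, 0.5069, -0.1742, 22.233]
```

View pics/ov1.png

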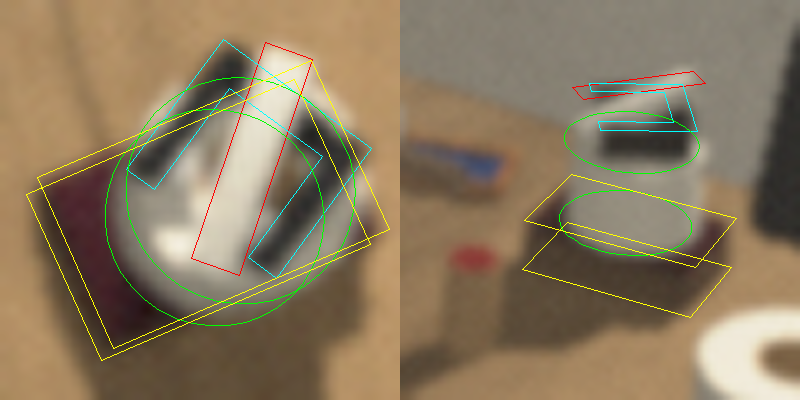

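In the side view the chalk is visibly tilted: its near end rests on the roll top and its far end is propped on the cutter's bar. I'll model that tilt, and measure the yellow tray, cork and glass.

```bash
python3 - <<'E'
import re
s=open('h.py').read()
s=s.replace("tr(bx(.013,.060),*p[:3],.095)","chalk(*p[:3],p[11],p[12])")
s+='''
def chalk(x,y,a,zc,tilt):
    "centre of chalk body, a=yaw deg of axis low->high, tilt deg; outline top face then bottom"
    R=Rotation.from_euler('ZY',[a,-tilt],degrees=True).as_matrix()
    return [np.array([x,y,zc])+R@np.array(q) for q in [(-.03,-.0065,.0055),(.03,-.0065,.0055),(.03,.0065,.0055),(-.03,.0065,.0055),(-.03,-.0065,.0055),(-.03,-.0065,-.0055),(.03,-.0065,-.0055),(.03,-.0065,.0055)]]
'''
open('h.py','w').write(s)
E
python3 - <<'E'
from ov import *
d,s=pickle.load(open('d0.pkl','rb'))
W=lambda px,py,z:ray(d,362+(px+.5)*42/400-.5,158+(py+.5)*42/400-.5,z)
hi=(W(260,50,.1015)+W(312,65,.1015))/2; lo=(W(240,268,.078)+W(195,250,.078))/2
c=(hi+lo)/2; v=hi-lo; yaw=np.degrees(np.arctan2(v[1],v[0])); print('chalk topface',hi,lo,np.linalg.norm(v),yaw)
t=np.degrees(np.arcsin(v[2]/np.linalg.norm(v)));cc=c-.0055*np.array([-np.sin(np.radians(t))*np.cos(np.radians(yaw)),-np.sin(np.radians(t))*np.sin(np.radians(yaw)),np.cos(np.radians(t))])
p=[cc[0],cc[1],yaw,.507,-.175,-38.5,.5055,-.1775,.5045,-.1755,22,cc[2],t]; print(np.round(p,4).tolist()); overlay(p,'pics/ov2.png')
hsv=cv2.cvtColor(d['image'],cv2.COLOR_RGB2HSV)
print(hsv[215:225,230:240].reshape(-1,3).mean(0))
for k,lo,hi_,z,(x0,x1,y0,y1) in(('yellow',(18,150,190),(30,255,255),.005,(205,262,195,245)),('cork',(0,150,90),(8,255,255),.044,(380,400,210,225)),('corkb',(170,150,90),(180,255,255),.044,(380,400,210,225))):
    m=np.zeros((400,640),np.uint8); m[y0:y1,x0:x1]=cv2.inRange(hsv,lo,hi_)[y0:y1,x0:x1]
    pts=np.argwhere(m>0)[:,::-1]
    if len(pts)<3: continue
    w=np.array([ray(d,u,v,z)[:2] for u,v in pts]); r=cv2.minAreaRect((w*1000).astype(np.float32)); ev,E=np.linalg.eigh(np.cov(w.T))
    print(k,len(pts),w.mean(0).round(4),np.round(r,1) if 0 else r,np.degrees(np.arctan2(E[1,1],E[0,1])),np.sqrt(12*ev))
print('glass foot',ray(d,365+530/6,145+100/6,0),'mill',ray(d,515,215,.1),'stand',ray(d,445,310,.3),ray(d,525,310,.3),ray(d,495,315,.3))
a=cv2.resize(d['image'][165:255,165:365],(800,360),interpolation=cv2.INTER_CUBIC)[...,::-1]
cv2.imwrite('pics/trays.png',np.vstack([np.hstack([cv2.resize(cv2.imread('pics/ov2.png'),(480,240))]*1+[np.zeros((240,320,3),np.uint8)]),a]))
E
```

```text
chalk topface [ 0.53153095 -0.18157822  0.1015    ] [ 0.48313777 -0.1659315   0.078     ] 0.05602650587562232 -17.917313191623972
[0.5095, -0.1745, -17.9173, 0.507, -0.175, -38.5, 0.5055, -0.1775, 0.5045, -0.1755, 22.0, 0.0848, 24.7995]
[ 22.04 172.35 236.02]
yellow 1041 [0.409  0.2267] ((409.63177490234375, 226.4193115234375), (71.23411560058594, 104.86407470703125), 41.47514724731445) 131.30802127847303 [0.07077731 0.10393128]
cork 35 [ 0.4045 -0.1787] ((404.6119689941406, -179.02723693847656), (17.965946197509766, 20.689069747924805), 87.73834228515625) 152.89614366065538 [0.02071511 0.02460661]
corkb 23 [ 0.4041 -0.1801] ((403.322021484375, -180.25289916992188), (10.259597778320312, 12.884271621704102), 87.70137023925781) -152.44545681336842 [0.01076985 0.01397981]
glass foot [ 0.55538313 -0.37046101  0.        ] mill [ 0.39970356 -0.47481859  0.1       ] stand [ 0.21746688 -0.22854902  0.3       ] [ 0.2144571  -0.37353434  0.3       ] [ 0.20681582 -0.31847856  0.3       ]
```

View pics/ov2.png

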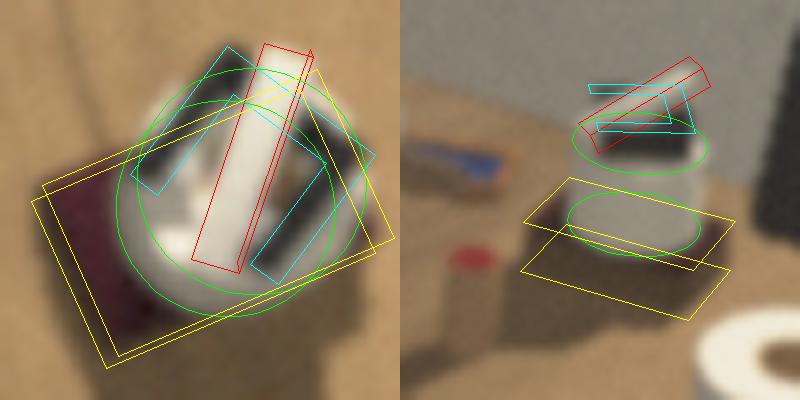

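View pics/trays.png

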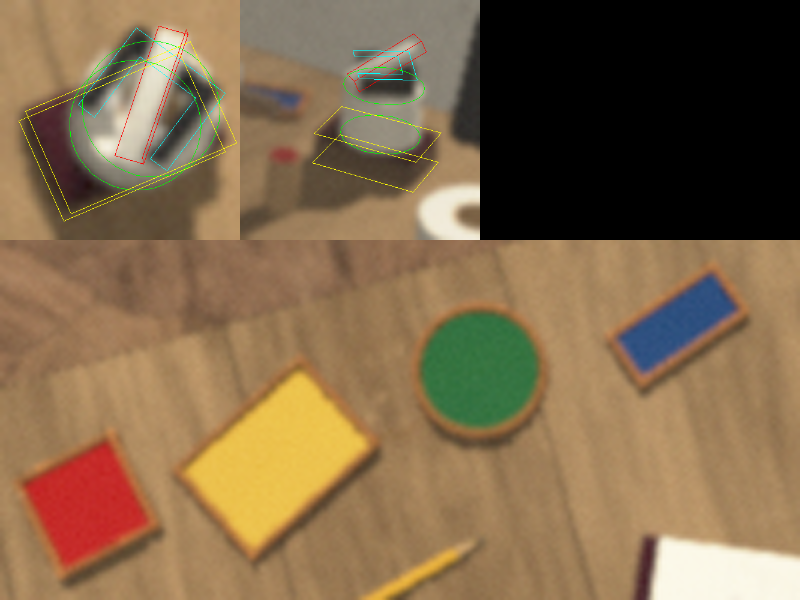

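```bash
cat >> h.py <<'E'
def tri(d,a,s,b):
    A=[];o=[]
    for D,q in((d,a),(s,b)):
        p1=ray(D,*q,0.);O=np.array(D['origin']);v=(p1-O)/np.linalg.norm(p1-O);M=np.eye(3)-np.outer(v,v);A.append(M);o.append(M@O)
    x=np.linalg.solve(sum(A),sum(o)); return x.round(3),[(proj(D,x)-q).round(1) for D,q in((d,a),(s,b))]
E
python3 - <<'E'
from h import *; import pickle
d,s=pickle.load(open('d0.pkl','rb'))
for a,b in(((517,393),(258,0)),((525,318),(316,82)),((515,215),(425,255)),((527,312),(322,140)),((440,285),(315,82))): print(a,b,*tri(d,a,s,b))
q0=Rotation.from_quat(observe()['orientation']); print(Rotation.as_matrix(q0).round(3))
R1=Rotation.from_rotvec([0,0,142],degrees=True); R2=Rotation.from_rotvec(20*np.array([-.317,-.948,0]),degrees=True)
print((R2*R1*q0).as_matrix().round(3))
E
```

```text
(517, 393) (258, 0) [ 0.189 -0.184  0.619] [array([-5. , 12.5]), array([6.5, 0.8])]
(525, 318) (316, 82) [ 0.239 -0.28   0.477] [array([ 0.7, -0.9]), array([-0.8,  0.1])]
(515, 215) (425, 255) [ 0.402 -0.473  0.11 ] [array([ 1.5, -1.4]), array([-2.1,  0.5])]
(527, 312) (322, 140) [ 0.222 -0.332  0.376] [array([-1.9,  2.5]), array([ 2.6, -0.4])]
(440, 285) (315, 82) [ 0.294 -0.183  0.46 ] [array([ 7.2, -9.7]), array([-7.5,  0.7])]
[[ 0.942  0.337  0.   ]
 [ 0.337 -0.942 -0.   ]
 [-0.     0.    -1.   ]]
[[-0.892  0.314  0.324]
 [ 0.295  0.949 -0.108]
 [-0.342 -0.001 -0.94 ]]
```

Units first: shifts go in shares of 0.8 m and turns go in shares of 360 degrees. So 0.25 m / 0.8 = 0.3125, 0.23 m / 0.8 = 0.2875, 60 degrees / 360 = 0.1667.

Request:
send_rows(
  series=[
    [[0.0375, -0.025, 0.075, 0, 0, 0.0278, 0.085], [0.0625, -0.0375, 0.15, 0, 0, 0.0556, 0.085], [0.0625, -0.0375, 0.225, 0, 0, 0.0833, 0.085], [0.0625, -0.0375, 0.2875, 0, 0, 0.1111, 0.06], [0.1, -0.025, 0.3125, 0, 0, 0.1389, 0.04], [0.15, 0.0125, 0.3125, 0, 0, 0.1667, 0.03], [0.15, 0.0125, 0.3125, 0, 0, 0.1667, 0.03]],
  ],
  grip_force=20,
)

```text
clock: 1.58
tool_pos: [0.3348, -0.5756, 0.4816]
orientation: [0.765, 0.644, 0.001, 0.0]
wrist_force: [-0.3, 1.1, -0.3]
gripper_width: 0.35
gripper_force: 0.0
```

Run:
```python
from h import *
t=get_image('top')['image'];s=get_image('scene')['image']; print(observe()['qpos'].round(3))
o=np.hstack([t[100:400,250:640],s[:300,100:500]])[...,::-1]; cv2.imwrite('pics/v1.png',o)
```

```text
[ 1.064  0.459 -0.18   0.937  0.081  1.751  0.737]
```

View pics/v1.png

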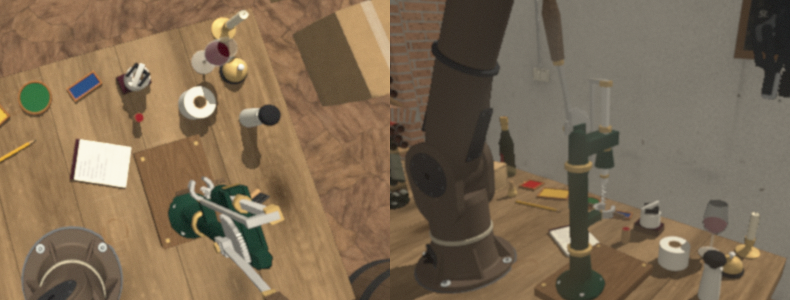

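Run:
```python
from h import *; import pickle
d,s=pickle.load(open('d0.pkl','rb'))
for z in (.231,.35,.45,.5,.55,.6): print(z,proj(s,(.2105,-.588,z)).round(0))
```

```text
0.231 [420. 266.]
0.35 [431. 199.]
0.45 [442. 132.]
0.5 [448.  94.]
0.55 [455.  52.]
0.6 [463.   6.]
```

Scaled: 0.396 m / 0.8 = 0.495, -0.18 m / 0.8 = -0.225, 82 degrees / 360 = 0.2278.

Request:
send_rows(
  series=[
    [[0.05, 0.05, 0, 0, 0, 0.0278, 0.03], [0.1, 0.1, 0, 0, 0, 0.0556, 0.03], [0.15, 0.15, 0, 0, 0, 0.0833, 0.03], [0.1875, 0.2, 0, 0, 0, 0.1111, 0.03], [0.2125, 0.25, 0, 0, 0, 0.1389, 0.03], [0.225, 0.3, 0, 0, 0, 0.1667, 0.03], [0.225, 0.3625, 0, 0, 0, 0.1944, 0.03], [0.225, 0.425, -0.075, 0, 0, 0.2222, 0.03], [0.225, 0.4875, -0.15, 0, 0, 0.2278, 0.03], [0.225, 0.495, -0.225, 0, 0, 0.2278, 0.03]],
  ],
)

```text
clock: 2.92
tool_pos: [0.5105, -0.1891, 0.3252]
orientation: [0.159, 0.987, -0.0, 0.001]
wrist_force: [0.9, -0.9, -0.4]
gripper_width: 0.354
gripper_force: 0.0
```

Scaled: -0.1716 m / 0.8 = -0.2145, -0.12 m / 0.8 = -0.15, -6.3 degrees / 360 = -0.0175.

Request:
send_rows(
  series=[
    [[0, 0, -0.0375, -0.0086, -0.0264, 0, 0.03], [0, 0.005, -0.1, -0.0175, -0.0528, 0, 0.03], [0.0019, 0.0081, -0.15, -0.0175, -0.0528, 0, 0.03], [0.0019, 0.0081, -0.1875, -0.0175, -0.0528, 0, 0.03], [0.0019, 0.0081, -0.2145, -0.0175, -0.0528, 0, 0.03], [0.0019, 0.0081, -0.2145, -0.0175, -0.0528, 0, 0.03], [0.0019, 0.0081, -0.2145, -0.0175, -0.0528, 0, 0.03]],
  ],
)

```text
clock: 3.8
tool_pos: [0.5126, -0.1843, 0.1549]
orientation: [0.157, 0.972, -0.028, 0.172]
wrist_force: [0.1, 0.2, -0.1]
gripper_width: 0.352
gripper_force: 0.0
```

Run:
```python
from h import *
o=observe(); print(o['tool_pos'].round(4),o['qpos'].round(2),Rotation.from_quat(o['orientation']).as_matrix().round(3).tolist())
t=get_image('top')['image'][120:240,320:440];s=get_image('scene')['image'][160:260,310:410]
o=np.hstack([cv2.resize(t,(400,400),interpolation=2),cv2.resize(s,(400,400),interpolation=2)])[...,::-1]; cv2.imwrite('pics/v2.png',o)
```

```text
[ 0.5126 -0.1843  0.1549] [ 0.66  0.28 -0.52  2.14  0.44  0.44  1.06] [[-0.891, 0.316, 0.326], [0.296, 0.949, -0.109], [-0.343, -0.0, -0.939]]
```

View pics/v2.png

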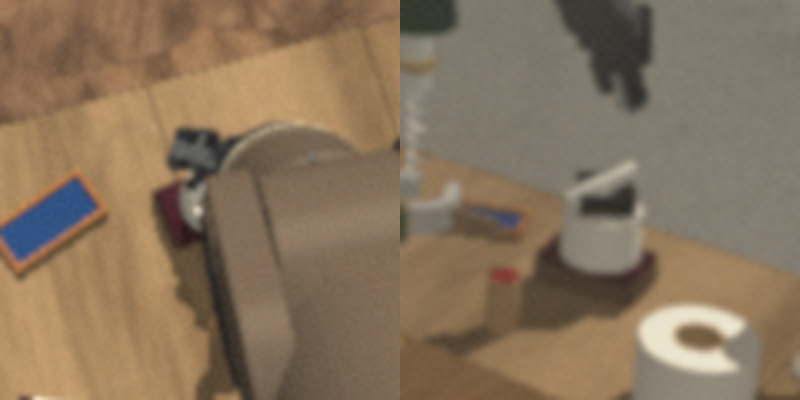

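The gripper hangs tilted above the chalk, with the fingertips at about (630,100) in the side crop and the chalk at (565–635, 165–195).

Scaled: -0.0605 m / 0.8 = -0.0756, -0.0352 m / 0.8 = -0.044.

Request:
send_rows(
  series=[
    [[0.0038, 0.0096, -0.044, 0, 0, 0, 0.03], [0.0038, 0.0096, -0.044, 0, 0, 0, 0.03], [0.0038, 0.0096, -0.044, 0, 0, 0, 0.03], [0.0088, 0.0079, -0.0588, 0, 0, 0, 0.03], [0.0125, 0.0068, -0.0694, 0, 0, 0, 0.03], [0.0148, 0.006, -0.0756, 0, 0, 0, 0.03], [0.0148, 0.006, -0.0756, 0, 0, 0, 0.03], [0.0148, 0.006, -0.0756, 0, 0, 0, 0.03]],
  ],
)

```text
clock: 4.9
tool_pos: [0.524, -0.1785, 0.0935]
orientation: [0.157, 0.972, -0.028, 0.172]
wrist_force: [0.5, 0.5, 0.4]
gripper_width: 0.353
gripper_force: 0.0
```

Run:
```python
from h import *
o=observe(); print(o['tool_pos'].round(4),o['wrist_force'].round(2))
d=get_image('scene');s=d['image'][170:230,325:385]; print(proj(d,o['tool_pos']), (proj(d,o['tool_pos'])-[324.5,169.5])*10)
cv2.imwrite('pics/v3.png',cv2.resize(s,(600,600),interpolation=2)[...,::-1])
```

```text
[ 0.524  -0.1785  0.0935] [0.49 0.47 0.41]
[365.68662519 201.86930155] [411.86625186 323.69301548]
```

View pics/v3.png

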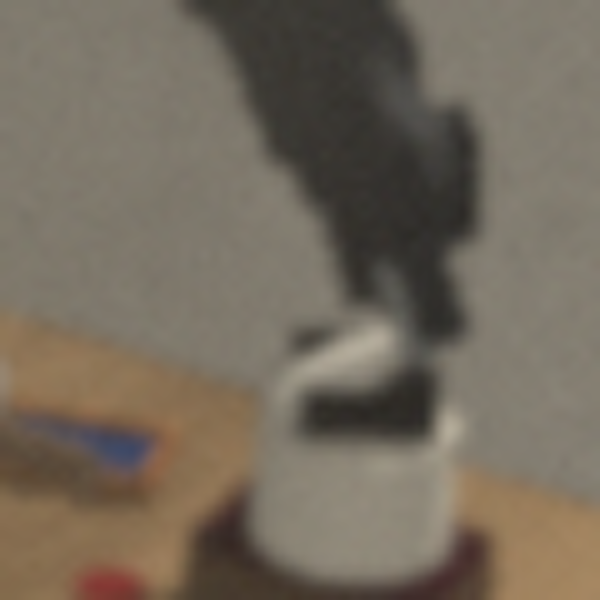

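The fingers straddle the chalk's raised end, with the tips at about (430,345), just above the cutter. I'll close and lift.

Scaled: -0.0022 m / 0.8 = -0.0028, -0.0002 m / 0.8 = -0.0003.

Request:
send_rows(
  series=[
    [[0.001, -0.0003, -0.0028, 0, 0, 0, 0.03], [0.001, -0.0003, -0.0028, 0, 0, 0, 0.0], [0.001, -0.0003, -0.0028, 0, 0, 0, 0.0], [0.001, -0.0003, -0.0028, 0, 0, 0, 0.0], [0.001, -0.0003, -0.0028, 0, 0, 0, 0.0], [0.001, -0.0003, -0.0028, 0, 0, 0, 0.0]],
  ],
  grip_force=20,
)

```text
clock: 5.7
tool_pos: [0.5247, -0.1788, 0.0913]
orientation: [0.157, 0.972, -0.028, 0.172]
wrist_force: [-0.1, 0.3, 0.0]
gripper_width: 0.143
gripper_force: 21.3
```

Scaled: 0.12 m / 0.8 = 0.15, 0.1 m / 0.8 = 0.125, 19 degrees / 360 = 0.0528.

Request:
send_rows(
  series=[
    [[0, 0, 0.0375, 0, 0, 0, 0.0], [0, 0, 0.075, 0, 0, 0, 0.0], [0, 0, 0.125, 0.0086, 0.0264, 0, 0.0], [0, 0, 0.15, 0.0175, 0.0528, 0, 0.0], [0, 0, 0.15, 0.0175, 0.0528, 0, 0.0], [0, 0, 0.15, 0.0175, 0.0528, 0, 0.0]],
  ],
)

```text
clock: 6.45
tool_pos: [0.5256, -0.1792, 0.2112]
orientation: [0.159, 0.987, 0.0, 0.0]
wrist_force: [-0.7, 1.0, -0.8]
gripper_width: 0.147
gripper_force: 21.3
```

Scaled: -0.15 m / 0.8 = -0.1875, 0.1224 m / 0.8 = 0.153, -38.2 degrees / 360 = -0.1061.

Request:
send_rows(
  series=[
    [[-0.0063, 0.0375, 0, 0, 0, -0.025, 0.0], [-0.0125, 0.075, 0, 0, 0, -0.05, 0.0], [-0.0188, 0.1125, 0, 0, 0, -0.075, 0.0], [-0.025, 0.153, 0, 0, 0, -0.1, 0.0], [-0.025, 0.153, 0, 0, 0, -0.1061, 0.0], [-0.025, 0.153, -0.0625, 0, 0, -0.1061, 0.0], [-0.025, 0.153, -0.125, 0, 0, -0.1061, 0.0], [-0.025, 0.153, -0.1875, 0, 0, -0.1061, 0.0], [-0.025, 0.153, -0.1875, 0, 0, -0.1061, 0.0], [-0.025, 0.153, -0.1875, 0, 0, -0.1061, 0.0]],
  ],
)

```text
clock: 7.7
tool_pos: [0.5053, -0.0567, 0.0626]
orientation: [0.473, 0.881, 0.0, 0.001]
wrist_force: [0.3, -0.6, 0.4]
gripper_width: 0.141
gripper_force: 21.3
```

Run:
```python
from h import *
o=observe(); print(o['tool_pos'].round(4),o['wrist_force'].round(2),o['gripper_width'])
d=get_image('top');s=get_image('scene'); t=d['image'][140:220,290:410];s2=s['image'][180:260,300:380]; print(proj(s,o['tool_pos']),proj(d,o['tool_pos']))
cv2.imwrite('pics/v4.png',np.hstack([cv2.resize(t,(400,267),interpolation=2),cv2.resize(s2,(267,267),interpolation=2)])[...,::-1])
```

```text
[ 0.5053 -0.0567  0.0626] [ 0.34 -0.61  0.45] 0.14102711890903963
[334.08397901 198.75882021] [340.1438952  177.90602305]
```

View pics/v4.png

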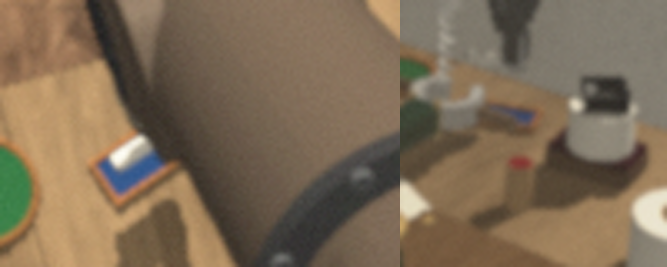

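The chalk is held level over the blue tray, with its free end at about (115,158) in the crop, and the rest of the pile stands. I'll lower it.

Scaled: -0.051 m / 0.8 = -0.0638, -0.049 m / 0.8 = -0.0613.

Request:
send_rows(
  series=[
    [[0, 0, -0.0375, 0, 0, 0, 0.0], [0, 0, -0.05, 0, 0, 0, 0.0], [0, 0, -0.0575, 0, 0, 0, 0.0], [0, 0, -0.0613, 0, 0, 0, 0.0], [0, 0, -0.0638, 0, 0, 0, 0.0], [0, 0, -0.0638, 0, 0, 0, 0.0]],
  ],
)

```text
clock: 8.55
tool_pos: [0.5055, -0.0564, 0.011]
orientation: [0.473, 0.881, 0.0, 0.001]
wrist_force: [-1.1, -0.5, 4.2]
gripper_width: 0.149
gripper_force: 20.6
```

Scaled: 0.18 m / 0.8 = 0.225, 0.16 m / 0.8 = 0.2, 18 degrees / 360 = 0.05.

Request:
send_rows(
  series=[
    [[0, 0, 0, 0, 0, 0, 0.012], [0, 0, 0.0006, 0, 0, 0, 0.02], [0, 0, 0.0006, 0, 0, 0, 0.024], [0, 0, 0.0006, 0, 0, 0, 0.024], [0, 0, 0.025, 0, 0, 0, 0.024], [0, 0, 0.075, 0, 0, 0, 0.05], [0, 0, 0.15, 0, 0, 0, 0.07], [0, 0, 0.2, 0, 0, 0, 0.07], [-0.0625, 0.0625, 0.225, 0, 0, 0.025, 0.07], [-0.125, 0.125, 0.225, 0, 0, 0.05, 0.07]],
  ],
)

```text
clock: 9.8
tool_pos: [0.418, 0.0313, 0.1908]
orientation: [0.328, 0.945, 0.001, 0.001]
wrist_force: [0.8, 1.8, 0.2]
gripper_width: 0.821
gripper_force: 0.0
```

Run:
```python
from h import *; import pickle
o=observe(); print(o['tool_pos'].round(4),o['qpos'].round(2))
d=get_image('top');s=get_image('scene'); pickle.dump((d,s),open('d0.pkl','wb'))
A=np.mean([get_image('top')['image'].astype(float) for _ in range(5)],0).astype(np.uint8)
t=A[158:200,362:404]; u=A[165:207,314:356]
cv2.imwrite('pics/v5.png',np.hstack([cv2.resize(x,(400,400),interpolation=2) for x in(t,u)])[...,::-1])
```

```text
[0.418  0.0313 0.1908] [ 0.39  0.21 -0.68  2.06  0.17  0.92  0.52]
```

View pics/v5.png

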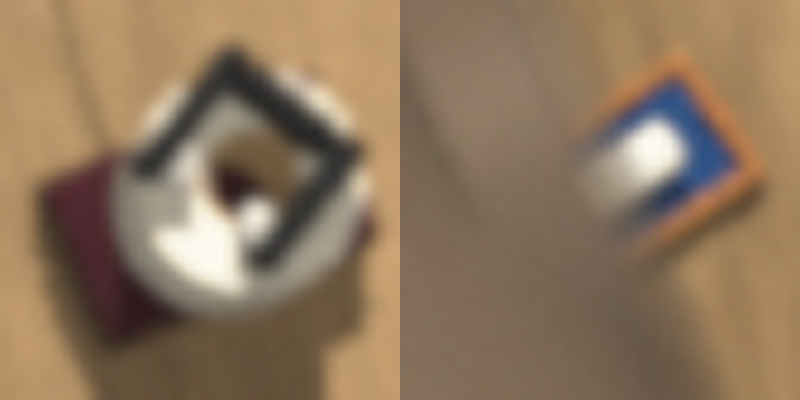

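The chalk lies in the blue tray. The cutter is now fully visible on the roll, with outer corners at (232,42), (362,150), (272,270) and (135,165).

Run:
```python
from h import *
o=observe(); print(o['clock'],o['tool_pos'].round(4),o['orientation'].round(4))
```

```text
10.15 [0.4187 0.0294 0.1895] [ 3.308e-01  9.437e-01  1.000e-04 -0.000e+00]
```

Scaled: -0.2054 m / 0.8 = -0.2568, -0.117 m / 0.8 = -0.1463.

Request:
send_rows(
  series=[
    [[0.0313, -0.0688, 0, 0, 0, 0, 0.066], [0.0625, -0.1375, 0, 0, 0, 0, 0.066], [0.0938, -0.2063, 0, 0, 0, 0, 0.066], [0.1154, -0.2568, -0.025, 0, 0, 0, 0.066], [0.1154, -0.2568, -0.075, 0, 0, 0, 0.066], [0.1154, -0.2568, -0.1, 0, 0, 0, 0.066], [0.1154, -0.2568, -0.125, 0, 0, 0, 0.066], [0.1154, -0.2568, -0.1463, 0, 0, 0, 0.066], [0.1154, -0.2568, -0.1463, 0, 0, 0, 0.066], [0.1154, -0.2568, -0.1463, 0, 0, 0, 0.066]],
  ],
)

```text
clock: 11.4
tool_pos: [0.5108, -0.1753, 0.073]
orientation: [0.33, 0.944, 0.0, 0.0]
wrist_force: [-0.1, 0.5, -0.6]
gripper_width: 0.775
gripper_force: 0.0
```

Run:
```python
from h import *
o=observe(); print(o['tool_pos'].round(4),o['wrist_force'].round(2),o['orientation'].round(3))
d=get_image('scene');s=d['image'][165:245,320:400]; print((proj(d,o['tool_pos'])-[319.5,164.5])*5)
t=get_image('top')['image'][150:200,352:402]
cv2.imwrite('pics/v6.png',np.hstack([cv2.resize(x,(400,400),interpolation=2) for x in(t,s)])[...,::-1])
```

```text
[ 0.5108 -0.1753  0.073 ] [-0.11  0.48 -0.59] [0.33  0.944 0.    0.   ]
[209.31613146 221.07077036]
```

View pics/v6.png

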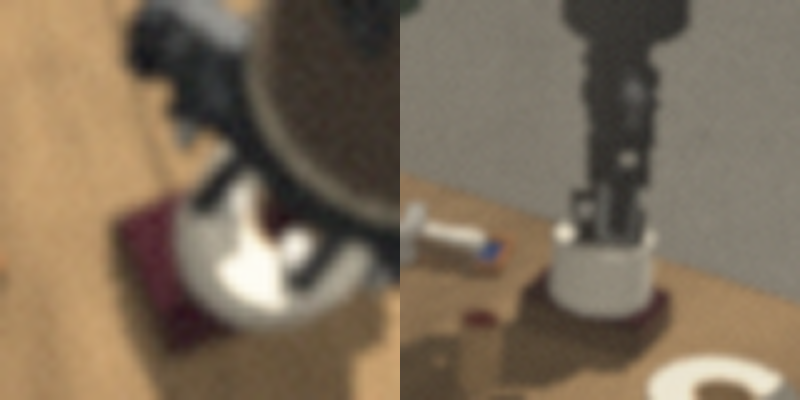

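The fingers straddle the cutter's arms over the roll. I'll close.

Scaled: 0.1 m / 0.8 = 0.125, 0.05 m / 0.8 = 0.0625.

Request:
send_rows(
  series=[
    [[0, 0, 0, 0, 0, 0, 0.05], [0, 0, 0, 0, 0, 0, 0.03], [0, 0, 0, 0, 0, 0, 0.03], [0, 0, 0, 0, 0, 0, 0.03], [0, 0, 0, 0, 0, 0, 0.03], [0, 0, 0.025, 0, 0, 0, 0.03], [0, 0, 0.0625, 0, 0, 0, 0.03], [0, 0, 0.125, 0, 0, 0, 0.03], [0, 0, 0.125, 0, 0, 0, 0.03], [0, 0, 0.125, 0, 0, 0, 0.03]],
  ],
  grip_force=25,
)

```text
clock: 12.75
tool_pos: [0.51, -0.1753, 0.1724]
orientation: [0.33, 0.944, -0.0, 0.0]
wrist_force: [-0.7, -0.7, 0.4]
gripper_width: 0.556
gripper_force: 26.3
```

Scaled: 0.526 m / 0.8 = 0.6575, 0.33 m / 0.8 = 0.4125, -23.8 degrees / 360 = -0.0661.

Request:
send_rows(
  series=[
    [[-0.0125, 0.0688, 0, 0, 0, 0, 0.03], [-0.025, 0.1375, 0, 0, 0, -0.0111, 0.03], [-0.0438, 0.2063, 0, 0, 0, -0.0222, 0.03], [-0.0625, 0.275, 0, 0, 0, -0.0333, 0.03], [-0.0813, 0.3438, 0, 0, 0, -0.0444, 0.03], [-0.1, 0.4125, 0, 0, 0, -0.0556, 0.03], [-0.1188, 0.4813, 0, 0, 0, -0.0661, 0.03], [-0.1375, 0.55, 0, 0, 0, -0.0661, 0.03], [-0.15, 0.6188, 0, 0, 0, -0.0661, 0.03], [-0.1588, 0.6575, 0, 0, 0, -0.0661, 0.03]],
  ],
)

```text
clock: 14.0
tool_pos: [0.3815, 0.3533, 0.1713]
orientation: [0.516, 0.857, -0.001, -0.001]
wrist_force: [0.2, -1.3, -0.7]
gripper_width: 0.556
gripper_force: 26.3
```

Run:
```python
from h import *; import pickle
get_image('top');get_image('top');get_image('top')
d=get_image('top'); s=get_image('scene'); pickle.dump((d,s),open('d1.pkl','wb'))
o=observe(); print(o['tool_pos'].round(4),o['orientation'].round(4),o['qpos'].round(2),o['gripper_width'])
hsv=cv2.cvtColor(d['image'],cv2.COLOR_RGB2HSV)
# blue tray + chalk check
m=np.zeros((400,640),np.uint8);m[170:205,312:358]=cv2.inRange(hsv,(100,110,40),(130,255,255))[170:205,312:358]
c=np.zeros_like(m);c[170:205,312:358]=cv2.inRange(hsv,(0,0,150),(180,70,255))[170:205,312:358]
for k,mm,z in(('felt',m,.005),('chalk',c,.016)):
    w=np.array([ray(d,u,v,z)[:2]*1000 for v,u in np.argwhere(mm)],np.float32);print(k,len(w),cv2.minAreaRect(w))
# wiper felt (dark red) and red tray
for k,lo,hi,(x0,x1,y0,y1),z in(('wiper',(150,60,20),(180,255,140),(355,410,160,205),.026),('redtray',(0,180,60),(8,255,255),(165,210,210,255),.005)):
    mm=np.zeros_like(m);mm[y0:y1,x0:x1]=cv2.inRange(hsv,lo,hi)[y0:y1,x0:x1]
    w=np.array([ray(d,u,v,z)[:2]*1000 for v,u in np.argwhere(mm)],np.float32);print(k,len(w),cv2.minAreaRect(w) if len(w) else '')
```

```text
[0.3831 0.3496 0.1714] [ 5.174e-01  8.557e-01 -1.300e-03 -1.000e-04] [-0.37  0.4  -0.63  1.87  0.28  0.97 -0.64] 0.5478840227057501
felt 51 ((495.8489990234375, -42.475521087646484), (25.653635025024414, 72.90119934082031), 32.33670425415039)
chalk 146 ((494.79278564453125, -39.49476623535156), (16.401456832885742, 62.40763854980469), 32.78678894042969)
wiper 64 ((503.53497314453125, -151.5282440185547), (37.05860137939453, 51.25426483154297), 46.338966369628906)
redtray 585 ((381.6092224121094, 352.82513427734375), (64.43719482421875, 64.09315490722656), 27.277385711669922)
```

Chalk confirmed in its tray, 62×16 mm and aligned within 1°. I'll lower the cutter into the red tray.

Scaled: -0.161 m / 0.8 = -0.2013, 0.0013 m / 0.8 = 0.0016.

Request:
send_rows(
  series=[
    [[-0.0006, 0.0016, -0.0625, 0, 0, 0, 0.03], [-0.0006, 0.0016, -0.125, 0, 0, 0, 0.03], [-0.0006, 0.0016, -0.1625, 0, 0, 0, 0.03], [-0.0006, 0.0016, -0.1875, 0, 0, 0, 0.03], [-0.0006, 0.0016, -0.1975, 0, 0, 0, 0.03], [-0.0006, 0.0016, -0.2013, 0, 0, 0, 0.03], [-0.0006, 0.0016, -0.2013, 0, 0, 0, 0.03], [-0.0006, 0.0016, -0.2013, 0, 0, 0, 0.03]],
  ],
)

```text
clock: 15.25
tool_pos: [0.3833, 0.3524, 0.0123]
orientation: [0.517, 0.856, 0.001, 0.0]
wrist_force: [-0.2, -0.2, -0.8]
gripper_width: 0.558
gripper_force: 26.3
```

Scaled: -0.002 m / 0.8 = -0.0025, -0.001 m / 0.8 = -0.0013.

Request:
send_rows(
  series=[
    [[0, 0, -0.0013, 0, 0, 0, 0.03], [0, 0, -0.0025, 0, 0, 0, 0.03], [0, 0, -0.0025, 0, 0, 0, 0.03]],
  ],
)

```text
clock: 15.62
tool_pos: [0.3831, 0.3523, 0.0103]
orientation: [0.517, 0.856, 0.0, 0.0]
wrist_force: [-1.3, -1.9, 9.7]
gripper_width: 0.55
gripper_force: 27.3
```

Scaled: 0.17 m / 0.8 = 0.2125, -0.15 m / 0.8 = -0.1875.

Request:
send_rows(
  series=[
    [[0, 0, 0.0013, 0, 0, 0, 0.052], [0, 0, 0.0013, 0, 0, 0, 0.06], [0, 0, 0.0013, 0, 0, 0, 0.066], [0, 0, 0.0375, 0, 0, 0, 0.066], [0, 0, 0.1, 0, 0, 0, 0.085], [0, 0, 0.1625, 0, 0, 0, 0.085], [0, -0.05, 0.2125, 0, 0, 0, 0.085], [0, -0.1125, 0.2125, 0, 0, 0, 0.085], [0, -0.1875, 0.2125, 0, 0, 0, 0.085], [0, -0.1875, 0.2125, 0, 0, 0, 0.085]],
  ],
)

```text
clock: 16.88
tool_pos: [0.3829, 0.197, 0.1792]
orientation: [0.52, 0.854, -0.002, 0.001]
wrist_force: [-0.6, 0.8, 0.0]
gripper_width: 0.993
gripper_force: 0.0
```

```bash
cat > me.py <<'E'
from h import *; import pickle
for _ in range(4): get_image('top')
d=get_image('top'); s=get_image('scene'); pickle.dump((d,s),open('d0.pkl','wb'))
o=observe(); print(o['clock'],o['tool_pos'].round(4),o['orientation'].round(4),o['qpos'].round(2))
def rect(k,lo,hi,box,z,D=d):
    x0,x1,y0,y1=box; hsv=cv2.cvtColor(D['image'],cv2.COLOR_RGB2HSV); mm=np.zeros((400,640),np.uint8);mm[y0:y1,x0:x1]=cv2.inRange(hsv,lo,hi)[y0:y1,x0:x1]
    w=np.array([ray(D,u,v,z)[:2]*1000 for v,u in np.argwhere(mm)],np.float32);print(k,len(w),[np.round(q,1) for q in cv2.minAreaRect(w)] if len(w) else '')
    return mm
E
python3 - <<'E'
from me import *
rect('cutter',(0,0,0),(180,255,70),(165,210,210,255),.021)
rect('redfelt',(0,170,60),(8,255,255),(165,210,210,255),.005)
rect('redfelt',(170,170,60),(180,255,255),(165,210,210,255),.005)
m=rect('rollwhite',(0,0,185),(180,60,255),(365,410,155,200),.068)
g=d['image'][158:200,362:404].astype(np.uint8)
cv2.imwrite('pics/v7.png',cv2.resize(g,(420,420),interpolation=2)[...,::-1])
E
```

```text
17.175 [0.3827 0.2036 0.1796] [ 5.163e-01  8.564e-01  3.000e-04 -2.000e-04] [-0.06  0.25 -0.65  2.04  0.19  0.9  -0.33]
cutter 38 [array([402.5, 294. ]), array([63.2, 13. ]), np.float64(1.0)]
redfelt 0 
redfelt 0 
rollwhite 392 [array([ 505.8, -176.4]), array([58.3, 59.3]), np.float64(87.9)]
```

Scaled: -0.3801 m / 0.8 = -0.4751, 0.1233 m / 0.8 = 0.1541.

Request:
send_rows(
  series=[
    [[0.025, -0.0725, 0, 0, 0, 0, 0.085], [0.05, -0.145, 0, 0, 0, 0, 0.085], [0.075, -0.2175, 0, 0, 0, 0, 0.085], [0.1, -0.29, 0, 0, 0, 0, 0.085], [0.125, -0.3625, 0, 0, 0, 0, 0.085], [0.1438, -0.4313, 0, 0, 0, 0, 0.085], [0.1541, -0.4751, 0, 0, 0, 0, 0.085], [0.1541, -0.4751, 0, 0, 0, 0, 0.085], [0.1541, -0.4751, -0.025, 0, 0, 0, 0.085], [0.1541, -0.4751, -0.05, 0, 0, 0, 0.085]],
  ],
)

```text
clock: 18.42
tool_pos: [0.5068, -0.1759, 0.1391]
orientation: [0.516, 0.856, 0.0, 0.0]
wrist_force: [0.2, -0.5, 0.6]
gripper_width: 0.995
gripper_force: 0.0
```

Run:
```python
from me import *
rect('cutter',(0,0,0),(180,255,70),(170,205,215,250),.021)
m=rect('redfelt',(0,170,60),(8,255,255),(165,210,210,255),.005)
```

```text
18.725 [ 0.5069 -0.1772  0.1404] [5.168e-01 8.561e-01 3.000e-04 5.000e-04] [ 0.56  0.43 -0.43  1.87  0.22  0.89  0.51]
cutter 92 [array([381.3, 348.5]), array([43.9, 36.3]), np.float64(25.8)]
redfelt 344 [array([381.5, 352.7]), array([63.9, 65. ]), np.float64(26.0)]
```

The cutter sits inside the red tray. Now down on the roll.

Scaled: -0.108 m / 0.8 = -0.135, -0.001 m / 0.8 = -0.0013.

Request:
send_rows(
  series=[
    [[-0.0013, 0.0009, -0.0375, 0, 0, 0, 0.085], [-0.0013, 0.0009, -0.075, 0, 0, 0, 0.085], [-0.0013, 0.0009, -0.1063, 0, 0, 0, 0.085], [-0.0013, 0.0009, -0.135, 0, 0, 0, 0.085], [-0.0013, 0.0009, -0.135, 0, 0, 0, 0.085], [-0.0013, 0.0009, -0.135, 0, 0, 0, 0.07], [-0.0013, 0.0009, -0.135, 0, 0, 0, 0.05], [-0.0013, 0.0009, -0.135, 0, 0, 0, 0.05], [-0.0013, 0.0009, -0.135, 0, 0, 0, 0.05], [-0.0013, 0.0009, -0.135, 0, 0, 0, 0.05]],
  ],
  grip_force=35,
)

```text
clock: 19.98
tool_pos: [0.5062, -0.1774, 0.0332]
orientation: [0.517, 0.856, 0.0, 0.001]
wrist_force: [-1.7, -0.2, 5.2]
gripper_width: 0.704
gripper_force: 37.3
```

Scaled: 0.2694 m / 0.8 = 0.3368, -0.0395 m / 0.8 = -0.0494.

Request:
send_rows(
  series=[
    [[0, 0, 0.0125, 0, 0, 0, 0.05], [0, 0, 0.0375, 0, 0, 0, 0.05], [0, 0, 0.075, 0, 0, 0, 0.05], [0, 0, 0.125, 0, 0, 0, 0.05], [-0.0063, 0.05, 0.125, 0, 0, 0, 0.05], [-0.015, 0.1125, 0.125, 0, 0, 0, 0.05], [-0.025, 0.1813, 0.125, 0, 0, 0, 0.05], [-0.0375, 0.25, 0.125, 0, 0, 0, 0.05], [-0.0438, 0.3, 0.125, 0, 0, 0, 0.05], [-0.0494, 0.3368, 0.125, 0, 0, 0, 0.05]],
  ],
)

```text
clock: 21.22
tool_pos: [0.4654, 0.0943, 0.1327]
orientation: [0.517, 0.856, 0.001, 0.0]
wrist_force: [-0.1, -0.4, -1.0]
gripper_width: 0.699
gripper_force: 38.4
```

Run:
```python
from me import *
print(o['gripper_width'],o['wrist_force'].round(1))
rect('wiper',(150,60,20),(180,255,140),(350,415,155,210),.026)
rect('wiper2',(0,80,20),(5,255,120),(350,415,155,210),.026)
rect('chalk',(0,0,150),(180,70,255),(312,358,170,205),.016)
```

```text
21.525 [0.4658 0.091  0.1319] [ 5.179e-01  8.555e-01 -2.000e-04  3.000e-04] [ 0.1   0.36 -0.51  2.02  0.24  0.82 -0.07]
0.7011637274765812 [-0.3  0.4 -1.4]
wiper 470 [array([ 504.7, -172.8]), array([44. , 76.8]), np.float64(20.7)]
wiper2 54 [array([ 504.3, -172.7]), array([47.3, 79.3]), np.float64(20.3)]
chalk 149 [array([494.5, -38.8]), array([25.1, 63.2]), np.float64(21.9)]
```

Scaled: -0.119 m / 0.8 = -0.1488, -0.118 m / 0.8 = -0.1475.

Request:
send_rows(
  series=[
    [[0.0011, 0.0013, -0.05, 0, 0, 0, 0.05], [0.0011, 0.0013, -0.1, 0, 0, 0, 0.05], [0.0011, 0.0013, -0.1313, 0, 0, 0, 0.05], [0.0011, 0.0013, -0.1425, 0, 0, 0, 0.05], [0.0011, 0.0013, -0.1463, 0, 0, 0, 0.05], [0.0011, 0.0013, -0.1475, 0, 0, 0, 0.05], [0.0011, 0.0013, -0.1488, 0, 0, 0, 0.05], [0.0011, 0.0013, -0.1488, 0, 0, 0, 0.05]],
  ],
)

```text
clock: 22.52
tool_pos: [0.4669, 0.0932, 0.0131]
orientation: [0.517, 0.856, 0.0, 0.0]
wrist_force: [0.3, 0.3, -0.8]
gripper_width: 0.7
gripper_force: 38.3
```

Scaled: -0.0018 m / 0.8 = -0.0023, -0.001 m / 0.8 = -0.0013.

Request:
send_rows(
  series=[
    [[0, 0, -0.0013, 0, 0, 0, 0.05], [0, 0, -0.0023, 0, 0, 0, 0.05], [0, 0, -0.0023, 0, 0, 0, 0.05]],
  ],
)

```text
clock: 22.9
tool_pos: [0.4668, 0.0932, 0.0121]
orientation: [0.517, 0.856, 0.0, 0.001]
wrist_force: [-4.7, -2.3, 20.5]
gripper_width: 0.699
gripper_force: 40.6
```

Scaled: 0.12 m / 0.8 = 0.15, -0.05 m / 0.8 = -0.0625, -7 degrees / 360 = -0.0194.

Request:
send_rows(
  series=[
    [[0, 0, 0.0006, 0, 0, 0, 0.05], [0, 0, 0.0006, 0, 0, 0, 0.066], [0, 0, 0.0006, 0, 0, 0, 0.08], [0, 0, 0.0006, 0, 0, 0, 0.085], [0, 0, 0.0006, 0, 0, 0, 0.085], [0, 0, 0.0375, 0, 0, 0, 0.085], [0, 0, 0.0875, 0, 0, 0, 0.085], [0, 0, 0.15, 0, 0, 0, 0.085], [0.0063, -0.0625, 0.15, 0, 0, 0, 0.085], [0.0125, -0.125, 0.15, 0, 0, -0.0194, 0.085]],
  ],
)

```text
clock: 24.15
tool_pos: [0.4771, -0.0078, 0.1316]
orientation: [0.569, 0.822, 0.001, 0.001]
wrist_force: [1.1, 0.4, -0.5]
gripper_width: 0.994
gripper_force: 0.0
```

Scaled: -0.166 m / 0.8 = -0.2075, -0.15 m / 0.8 = -0.1875.

Request:
send_rows(
  series=[
    [[0.0063, -0.0625, 0, 0, 0, 0, 0.085], [0.0188, -0.125, 0, 0, 0, 0, 0.085], [0.035, -0.1875, 0, 0, 0, 0, 0.085], [0.035, -0.2075, 0, 0, 0, 0, 0.085], [0.035, -0.2075, 0, 0, 0, 0, 0.085], [0.035, -0.2075, 0, 0, 0, 0, 0.085]],
  ],
)

```text
clock: 24.9
tool_pos: [0.5044, -0.1709, 0.1308]
orientation: [0.568, 0.823, 0.0, -0.0]
wrist_force: [0.3, 0.9, 0.6]
gripper_width: 0.995
gripper_force: 0.0
```

Run:
```python
from me import *
rect('rolltop',(0,0,170),(180,60,255),(262,312,172,222),.047)
rect('green',(50,100,40),(90,255,255),(262,312,172,222),.005)
rect('yellow',(18,150,190),(30,255,255),(205,262,195,245),.005)
```

```text
25.2 [ 0.5046 -0.1721  0.1309] [5.681e-01 8.230e-01 0.000e+00 1.000e-04] [ 0.53  0.43 -0.41  1.89  0.22  0.86  0.38]
rolltop 412 [array([466.5,  93.1]), array([61.8, 62.2]), np.float64(88.9)]
green 82 [array([457.2,  81.4]), array([44.4, 71.1]), np.float64(38.1)]
yellow 1064 [array([410.1, 226.7]), array([ 72.6, 105. ]), np.float64(41.2)]
```

The roll is upright and centred in the green tray. Now the wiper.

Scaled: -0.123 m / 0.8 = -0.1538, -0.0007 m / 0.8 = -0.0009.

Request:
send_rows(
  series=[
    [[0, -0.0009, -0.0625, 0, 0, 0, 0.085], [0, -0.0009, -0.1125, 0, 0, 0, 0.085], [0, -0.0009, -0.1375, 0, 0, 0, 0.085], [0, -0.0009, -0.1538, 0, 0, 0, 0.085], [0, -0.0009, -0.1538, 0, 0, 0, 0.085], [0, -0.0009, -0.1538, 0, 0, 0, 0.06], [0, -0.0009, -0.1538, 0, 0, 0, 0.04], [0, -0.0009, -0.1538, 0, 0, 0, 0.04], [0, -0.0009, -0.1538, 0, 0, 0, 0.04], [0, -0.0009, -0.1538, 0, 0, 0, 0.04]],
  ],
  grip_force=35,
)

```text
clock: 26.45
tool_pos: [0.5053, -0.1738, 0.0089]
orientation: [0.569, 0.823, 0.0, 0.001]
wrist_force: [-1.1, 0.3, 6.2]
gripper_width: 0.599
gripper_force: 36.5
```

Scaled: 0.38 m / 0.8 = 0.475, 0.12 m / 0.8 = 0.15, 20.4 degrees / 360 = 0.0567.

Request:
send_rows(
  series=[
    [[0, 0, 0.025, 0, 0, 0, 0.04], [0, 0, 0.0875, 0, 0, 0, 0.04], [0, 0, 0.15, 0, 0, 0, 0.04], [-0.0125, 0.0625, 0.15, 0, 0, 0.0111, 0.04], [-0.025, 0.1313, 0.15, 0, 0, 0.0222, 0.04], [-0.0438, 0.2, 0.15, 0, 0, 0.0333, 0.04], [-0.0625, 0.2688, 0.15, 0, 0, 0.0444, 0.04], [-0.0813, 0.3375, 0.15, 0, 0, 0.0567, 0.04], [-0.1, 0.4063, 0.15, 0, 0, 0.0567, 0.04], [-0.1196, 0.475, 0.15, 0, 0, 0.0567, 0.04]],
  ],
)

```text
clock: 27.7
tool_pos: [0.4085, 0.208, 0.1284]
orientation: [0.414, 0.91, 0.0, 0.001]
wrist_force: [1.5, -0.4, -0.3]
gripper_width: 0.598
gripper_force: 37.2
```

Scaled: 0.0204 m / 0.8 = 0.0255.

Request:
send_rows(
  series=[
    [[0, 0.0255, 0, 0, 0, 0, 0.04], [0, 0.0255, 0, 0, 0, 0, 0.04], [0, 0.0255, 0, 0, 0, 0, 0.04]],
  ],
)

```text
clock: 28.08
tool_pos: [0.409, 0.2256, 0.1278]
orientation: [0.414, 0.91, -0.0, 0.0]
wrist_force: [-0.3, -0.0, -1.0]
gripper_width: 0.599
gripper_force: 37.2
```

Run:
```python
from me import *
print(o['gripper_width'],o['wrist_force'].round(1), 2*np.degrees(np.arctan2(o['orientation'][1],o['orientation'][0]))-90)
rect('rolltop',(0,0,170),(180,60,255),(262,312,172,222),.047)
rect('wiperfelt',(150,60,20),(180,255,140),(190,270,180,260),o['tool_pos'][2]+.017)
```

```text
28.375 [0.4091 0.226  0.1278] [ 4.146e-01  9.100e-01 -1.000e-04  1.000e-04] [-0.13  0.38 -0.61  2.03  0.3   0.82 -0.2 ]
0.5983954779055918 [-0.1  0.  -1.1] 41.01399926947295
rolltop 410 [array([466.5,  93.1]), array([61.8, 62.2]), np.float64(88.9)]
wiperfelt 258 [array([423.3, 207.2]), array([46.3, 33. ]), np.float64(41.3)]
```

Scaled: -0.1145 m / 0.8 = -0.1431, 0.0007 m / 0.8 = 0.0009.

Request:
send_rows(
  series=[
    [[0.0009, 0.0008, -0.05, 0, 0, 0, 0.04], [0.0009, 0.0008, -0.1, 0, 0, 0, 0.04], [0.0009, 0.0008, -0.125, 0, 0, 0, 0.04], [0.0009, 0.0008, -0.135, 0, 0, 0, 0.04], [0.0009, 0.0008, -0.14, 0, 0, 0, 0.04], [0.0009, 0.0008, -0.1431, 0, 0, 0, 0.04], [0.0009, 0.0008, -0.1431, 0, 0, 0, 0.04]],
  ],
)

```text
clock: 29.25
tool_pos: [0.41, 0.2277, 0.014]
orientation: [0.414, 0.91, 0.0, 0.0]
wrist_force: [-0.1, 0.4, -0.1]
gripper_width: 0.602
gripper_force: 37.2
```

Scaled: -0.0015 m / 0.8 = -0.0019, -0.001 m / 0.8 = -0.0013.

Request:
send_rows(
  series=[
    [[0, 0, -0.0013, 0, 0, 0, 0.04], [0, 0, -0.0019, 0, 0, 0, 0.04], [0, 0, -0.0019, 0, 0, 0, 0.04]],
  ],
)

```text
clock: 29.62
tool_pos: [0.4101, 0.2277, 0.0138]
orientation: [0.414, 0.91, 0.001, 0.001]
wrist_force: [-6.4, -4.6, 29.8]
gripper_width: 0.603
gripper_force: 40.6
```

Scaled: 0.2 m / 0.8 = 0.25, 0.19 m / 0.8 = 0.2375.

Request:
send_rows(
  series=[
    [[0, 0, 0.0015, 0, 0, 0, 0.04], [0, 0, 0.0015, 0, 0, 0, 0.056], [0, 0, 0.0015, 0, 0, 0, 0.066], [0, 0, 0.0015, 0, 0, 0, 0.07], [0, 0, 0.0015, 0, 0, 0, 0.07], [0, 0, 0.0375, 0, 0, 0, 0.07], [0, 0, 0.1, 0, 0, 0, 0.07], [0, 0, 0.175, 0, 0, 0, 0.07], [0, -0.075, 0.2375, 0, 0, 0, 0.07], [0.0125, -0.15, 0.25, 0, 0, 0, 0.07]],
  ],
)

```text
clock: 30.88
tool_pos: [0.4185, 0.1202, 0.2108]
orientation: [0.412, 0.911, 0.001, 0.001]
wrist_force: [2.0, 0.0, -0.5]
gripper_width: 0.82
gripper_force: 0.0
```

Scaled: -0.28 m / 0.8 = -0.35, -0.24 m / 0.8 = -0.3.

Request:
send_rows(
  series=[
    [[0.0125, -0.075, 0, 0, 0, 0, 0.07], [0.025, -0.15, 0, 0, 0, 0, 0.07], [0.0375, -0.225, 0, 0, 0, 0, 0.07], [0.05, -0.3, 0, 0, 0, 0, 0.07], [0.05, -0.35, 0, 0, 0, 0, 0.07], [0.05, -0.35, 0, 0, 0, 0, 0.07]],
  ],
)

```text
clock: 31.62
tool_pos: [0.4572, -0.1638, 0.2079]
orientation: [0.417, 0.909, -0.0, -0.0]
wrist_force: [1.2, 1.4, -0.3]
gripper_width: 0.821
gripper_force: 0.0
```

Run:
```python
from me import *
rect('chalk',(0,0,150),(180,70,255),(312,358,170,205),.016)
rect('cutter',(0,0,0),(180,255,70),(170,205,215,250),.021)
rect('rolltop',(0,0,170),(180,60,255),(262,312,172,222),.047)
rect('wiperfelt',(150,60,20),(180,255,140),(190,270,180,260),.031)
rect('cork',(0,150,90),(8,255,255),(380,400,210,225),.044)
a=d['image'][150:250,160:410]; b=s['image'][140:260,180:480]
cv2.imwrite('pics/fin.png',np.vstack([cv2.resize(a,(750,300),interpolation=2),cv2.resize(b,(750,300),interpolation=2)])[...,::-1])
```

```text
31.925 [ 0.458  -0.1589  0.2085] [4.129e-01 9.108e-01 1.000e-04 1.000e-04] [ 0.61  0.27 -0.47  1.91  0.15  1.    0.79]
chalk 149 [array([490.2, -42. ]), array([26.7, 63.1]), np.float64(32.9)]
cutter 94 [array([381. , 349.5]), array([44.4, 37.8]), np.float64(27.4)]
rolltop 412 [array([466.3,  92.6]), array([61.4, 62.3]), np.float64(62.9)]
wiperfelt 491 [array([395.6, 260.7]), array([ 62.2, 157. ]), np.float64(21.7)]
cork 31 [array([ 403.3, -179. ]), array([18.1, 18. ]), np.float64(88.9)]
```

View pics/fin.png

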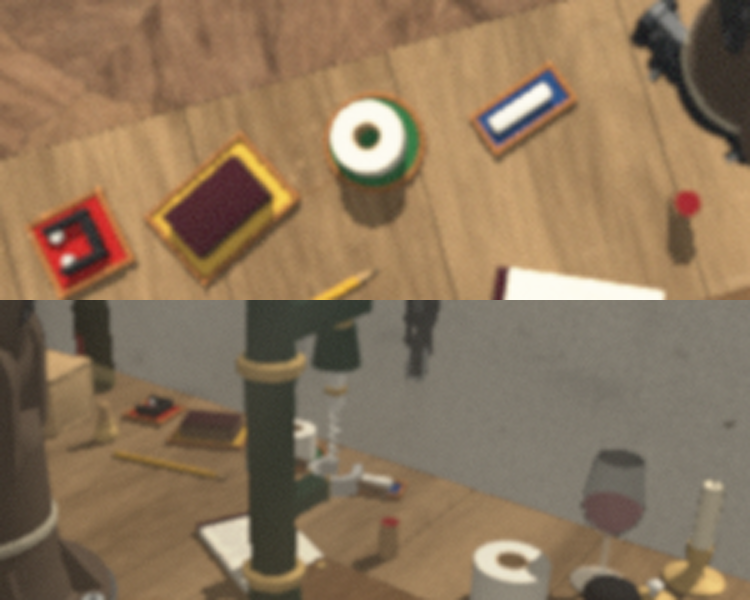

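All four items lie in their trays, the cork and glass stand, and the gripper is clear. I'll do one numeric check of the wiper, then hand in.

Run:
```python
from me import *
rect('wiperfelt',(150,60,20),(180,255,140),(210,255,195,240),.031)
job_done()
```

```text
32.225 [ 0.4579 -0.16    0.2084] [4.137e-01 9.104e-01 0.000e+00 1.000e-04] [ 0.61  0.27 -0.47  1.91  0.15  1.    0.79]
wiperfelt 481 [array([409.3, 224.8]), array([44.1, 75.2]), np.float64(41.2)]
the job is handed in; nothing more can be done
```

The pile was taken apart from the top down in about 32 s of the 122 s allowed. The chalk, cutter, roll and wiper each lie in their own tray, the glass and cork were left standing in place, and the job is handed in; the verdict was not shown.

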